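# Build up a consolidation test cell

## Task

Build up the consolidation cell on its base, one part at a time from the bottom: first the wide porous stone flat in the seat of the base, then the soil-filled cutting ring from the balance pan over that stone, then the narrow porous stone into the recess on top of the soil, and last the loading cap over it, boss up. Each part must be fully home and let go before the next; keep the soil ring upright throughout, and leave the mortar, the empty steel ring and the brass weight where they are.

Things in the scene. Friction and masses are not known exactly. Their poses are not given: they have to be found in the camera images.
- cell_seat (a point): centre of the seat floor of the fixed cell base. The base: aluminium dish 124 mm across, clear wall (top 24 mm above the bench), in its middle a steel pedestal 72 mm across with a round seat 55 mm across, 4 mm deep, flaring to 58 at its mouth; seat floor 22 mm, lip 26 mm above the bench. z up. Seated, the parts' listed points lie above it: wide stone 5, soil ring 19, narrow stone 34, cap boss 57 mm.
- lower_stone_center (a point): centre (half-way up) of the wide porous stone: a flat grey-beige gritty disc 50 mm across, 10 mm thick, 50 g, lying on the bench, either face up will do. In the seat its top stands 6 mm above the lip, so hold it by the upper half of its edge.
- soil_ring_center (a point): centre (half-way up) of the soil ring: brass cutting ring full of brown soil, 26 mm high, 0.2 kg, body 55 mm across (grip here), foot flange 63 mm across over the lowest 8 mm; starts upright on the balance pan, 49 mm above the bench. Underside: flared rebate 55 mm across, 4 mm deep, goes over the wide stone. Top: flared recess 45 mm across, 4 mm deep, its floor the soil. z up.
- upper_stone_center (a point): centre (half-way up) of the narrow porous stone: a flat grey gritty disc 40 mm across, 12 mm thick, 40 g, lying on the bench, either face up will do. In the recess of the soil ring its top stands 8 mm above the ring's rim, so hold it by the upper half of its edge.
- cap_grip (a point): middle of the boss of the loading cap: aluminium disc 54 mm across, 12 mm high, eight dark holes, on it a round steel boss 20 mm across, 18 mm tall, dark spot on top; 150 g, starts boss up on the bench. The point lies on the axis, 21 mm above the cap's lower edge (boss: 12 to 30 mm); take it by the boss. Underside: flared rebate 45 mm across, 4 mm deep, goes over the narrow stone. z up.
- mortar: bystander: white porcelain mortar, 110 mm across, 57 mm high; origin at the centre of its underside. It changes places with the cell base from start to start. Leave it.
- empty_ring: bystander: empty grey steel ring, 56 mm across, 25 mm high; origin at the centre of its underside. Not the soil ring; leave it. Behind it, between the balance and the cell, a fixed percussion device stands 150 mm tall: carry things over it.
- brass_weight: bystander: slotted brass weight, 50 mm across, 14 mm high; origin at the centre of its underside. Leave it.
There are look-alikes about, which are no part of the job. Leave any green look-alike of the part that bears cap_grip alone.

How it is judged:
By the outcome, as a careful person would: the job done as asked, in the order asked, and still so for the second after the job is handed in, with the robot touching nothing.
It also fails if it takes over 112 s, if anything falls off the work surface, if the arm or the gripper's body presses on something with over 40 N, if the wrist force passes 120 N, or if a joint passes its speed limit or range.

## Robot

A 7-joint arm with a two-finger parallel gripper is mounted at the origin on a cart in front of the work surface, level with it; the furniture and walls round the work are solid. World frame = base frame: x ahead of the robot, y to its left, z up, the work surface at z = 0. Lengths are in m, angles in rad, forces in N, time in s.
With the tool pointing down it reaches from about 0.4 to 0.85 m from the base axis. Payload 10.4 kg.
Tool frame: the origin (TCP) lies midway between the tips of the shut fingers; the grasp point (between the pads) lies 19 mm behind it; z points along the fingers, y is the line along which they close (so a half turn about z gives the same grasp; the last joint's range is limited). The gripper opens to 87 mm and grips with 3 to 60 N. Pads are 19 mm wide; open, the fingers measure 117 mm over their backs; the gripper's body (75 mm by 190 mm) begins 51 mm behind the grasp point.
Start: joints at [1.32, 0.332, -0.065, 1.46, 0.022, 1.35, -0.088], TCP at [0.141, -0.609, 0.223] pointing down, gripper open.
Joint ranges: [-2.6, 2.6], [-0.5, 2.12], [-1.47, 1.34], [0.16, 2.42], [-1.27, 4.41], [0.06, 2.06], [-2.6, 2.6]. Speed limits (rad/s): [2.22, 2.22, 2.79, 2.79, 3.14, 3.14, 3.14].

## Interface

Orientations are given as a unit quaternion [x, y, z, w].
In Python, from bench import sensors, eyes, order gives the robot as it stands.
- The arm moves only by the tool arm_command, never from a script. Its argument "steps" is a list of rows, each an object with "rot": the turn, a rotation vector about the world's x, y, z in degrees, a list of three; "slide": the shift along the world's x, y, z in m, a list of three; "grip": the opening, from 0 (shut) to 1 (fully open). A call has exactly 8 rows; each row shifts and turns the commanded pose from where the row before left it; what a row does not reach is not made up. A row lasts 1/8 s, in which the tool goes at most 62.5 mm and 10.7 degrees, less where a joint would pass 70% of its speed; a pose out of reach is approached as far as the arm can. A call with a gripper value outside its range is refused whole. The fingers move at their own pace and stop on an object; "newtons" is the grip in N (left out, the last holds). Time passes only in rows, so rows that do not move let the fingers close, or fill a call up. It gives the time, the measured TCP pose, the force, the opening and the grip force at its end, in the units of the state.
- sensors.read_state(): the state, without advancing time (a new reading comes with each control period).
- eyes.camera(name): name is "scene" or "top" or "wrist"; returns a dict with "pixels" (420x560x3 uint8, red, green, blue), "intrinsics" (3x3 intrinsics, pixels), "k1" (the pictures are not rectified: a ray, as slopes to the right and down, at radius r is drawn at 1 + k1 r^2 times it, then the intrinsics apply), "pose" (4x4, takes a point from camera to world coordinates). Camera axes: x right, y down, z forward; pixel columns grow to the right and rows downward; lengths in m; the calibration is good to about 2 mm. A picture is of the moment at which its call begins. There is no depth.
- order.close_job(): hands the job in; it is judged then, once.
Trained networks look in a picture, given as the dict that the camera call returned (one of the last four; its "shot" number tells which), for a name from the list of things; names that differ only in an ending like _2 or _b are one class to them, and where a whole thing is asked for, a point or a joint stands for the part that bears it (a point fixed in the world has none). Each returns a list of dicts, best first, with "conf" (0 to 1); they miss things now and then, are a little off and sometimes report something else, mostly with a low value. They report only what shows in the picture. A call takes as long as a camera call. They do not tell look-alikes from the thing itself.
- eyes.look_for(name, picture): "bbox" ([left, top, right, bottom] in pixels, round what is visible of it).
The state is a dict: "time": time; "joint_positions": joint angles; "joint_vel": joint speeds; "joint_torque": joint torques, N m; "ee_pos": TCP position; "eef_rot": TCP orientation; "ft_force": force on the tool from outside, world axes, zero at the start; "torque": the same for the moment, N m; "width": finger opening in m; "grip_force": force on a finger pad.
Only numpy, scipy, OpenCV 4.12 (cv2) and the standard library are available. Lean on these libraries where they do the work, as an engineer would, in place of code of your own. Each camera call takes 0.05 s, during which the arm holds its last target. There are 200 camera calls.

## Working session

There is one attempt and no reset: what is moved stays moved. The work goes in short steps, Python scripts to look and compute and a tool call to move; the robot and the scene stay as the last step left them, time stands still between calls to the robot, and variables do not carry over. Pictures are saved under pics/ and viewed, at most 14 in all, crops included, and the job is handed in when it is done.

Besides the shell and the picture viewer there is one more tool, called as name(argument=value, ...), one argument or row to a line, values as JSON. arm_command: Moves the arm, as the interface text tells. Its arguments: {"type":"object","properties":{"steps":{"type":"array","items":{"type":"object","properties":{"rot":{"type":"array","items":{"type":"number"}},"slide":{"type":"array","items":{"type":"number"}},"grip":{"type":"number"}}}},"newtons":{"type":"number"}},"required":["steps"]}

```bash
mkdir -p pics; cat > h.py <<'E'
import numpy as np, cv2
from bench import sensors, eyes, order
def cam(n,save=None):
    p=eyes.camera(n)
    if save: cv2.imwrite('pics/'+save,cv2.cvtColor(np.asarray(p['pixels']),cv2.COLOR_RGB2BGR))
    return p
def ray(p,u,v):
    K=np.array(p['intrinsics']);d=np.array([p['k1'],0,0,0,0],float)
    # model: distorted = und*(1+k1 r^2), r undistorted
    s=cv2.undistortPoints(np.array([[[u,v]]],float),K,d,criteria=None) if 0 else cv2.undistortPointsIter(np.array([[[u,v]]],float),K,d,None,None,(3,50,1e-10))
    T=np.array(p['pose']);x,y=s.ravel()
    return T[:3,3],T[:3,:3]@np.array([x,y,1.])
def at(p,u,v,z):
    o,r=ray(p,u,v);return o+r*(z-o[2])/r[2]
def proj(p,X):
    T=np.array(p['pose']);c=T[:3,:3].T@(np.asarray(X,float)-T[:3,3])
    a,b=c[:2]/c[2];k=1+p['k1']*(a*a+b*b);K=np.array(p['intrinsics'])
    return np.array([K[0,0]*a*k+K[0,2],K[1,1]*b*k+K[1,2]])
E
python3 - <<'E'
from h import *
s=sensors.read_state();print({k:np.round(v,3).tolist() for k,v in s.items()})
Z=dict(lower_stone_center=.005,soil_ring_center=.062,upper_stone_center=.006,cap_grip=.021,cell_seat=.026,mortar=.03,empty_ring=.0125,brass_weight=.007)
for n in ['top','scene']:
    p=cam(n,n+'1.png');print(n,np.round(p['pose'],3).tolist(),p['k1'],np.array(p['intrinsics'])[0])
    for k,z in Z.items():
        for d in eyes.look_for(k,p)[:3]:
            b=d['bbox'];print(k,round(d['conf'],2),np.round(b).tolist(),np.round(at(p,(b[0]+b[2])/2,(b[1]+b[3])/2,z),3))
E
```

```text
{'time': 0.0, 'joint_positions': [1.32, 0.333, -0.065, 1.461, 0.022, 1.35, -0.088], 'joint_vel': [0.0, -0.0, 0.001, 0.0, 0.001, -0.002, -0.001], 'joint_torque': [-0.001, -62.326, 0.024, -38.99, -0.061, 0.04, 0.0], 'ee_pos': [0.141, -0.608, 0.222], 'eef_rot': [0.994, 0.114, -0.0, -0.001], 'ft_force': [-0.176, -0.666, -0.885], 'torque': [-0.03, 0.006, -0.026], 'grip_force': 0.0, 'width': 0.087}
top [[-0.05, -0.974, 0.22, 0.356], [-0.999, 0.049, -0.009, -0.049], [-0.002, -0.22, -0.975, 1.186], [0.0, 0.0, 0.0, 1.0]] -0.11544745963789468 [493.97288058   0.         279.97558891]
lower_stone_center 0.71 [406.0, 256.0, 431.0, 279.0] [ 0.447 -0.384  0.005]
lower_stone_center 0.16 [359.0, 268.0, 379.0, 284.0] [ 0.432 -0.263  0.005]
soil_ring_center 0.7 [126.0, 233.0, 152.0, 255.0] [0.528 0.272 0.062]
upper_stone_center 0.69 [358.0, 268.0, 379.0, 281.0] [ 0.437 -0.262  0.006]
cap_grip 0.85 [293.0, 268.0, 315.0, 292.0] [ 0.432 -0.107  0.021]
cap_grip 0.81 [179.0, 129.0, 207.0, 150.0] [0.791 0.151 0.021]
cap_grip 0.54 [228.0, 129.0, 252.0, 152.0] [0.783 0.032 0.021]
cell_seat 0.8 [303.0, 191.0, 3
[... 404 characters left out ...]
      279.0530521 ]
lower_stone_center 0.62 [407.0, 202.0, 426.0, 215.0] [ 0.436 -0.38   0.005]
soil_ring_center 0.91 [147.0, 288.0, 181.0, 323.0] [0.525 0.27  0.062]
upper_stone_center 0.61 [378.0, 227.0, 396.0, 237.0] [ 0.424 -0.26   0.006]
cap_grip 0.77 [330.0, 251.0, 351.0, 272.0] [ 0.418 -0.101  0.021]
cap_grip 0.64 [154.0, 210.0, 177.0, 228.0] [0.774 0.159 0.021]
cap_grip 0.6 [198.0, 190.0, 222.0, 208.0] [0.768 0.037 0.021]
cell_seat 0.7 [293.0, 190.0, 347.0, 234.0] [ 0.56  -0.16   0.026]
mortar 0.63 [354.0, 152.0, 396.0, 190.0] [ 0.584 -0.374  0.03 ]
empty_ring 0.8 [310.0, 281.0, 338.0, 306.0] [ 0.381 -0.021  0.012]
brass_weight 0.66 [274.0, 199.0, 281.0, 210.0] [ 0.658 -0.101  0.007]
```

```bash
python3 -c "
import cv2
a=cv2.imread('pics/top1.png');cv2.imwrite('pics/top1c.png',cv2.resize(a[100:340,80:460],(800,505),interpolation=cv2.INTER_CUBIC))
a=cv2.imread('pics/scene1.png');cv2.imwrite('pics/scene1c.png',cv2.resize(a[120:350,120:450],(800,558),interpolation=cv2.INTER_CUBIC))"
```

```text
(no output)
```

View pics/top1c.png

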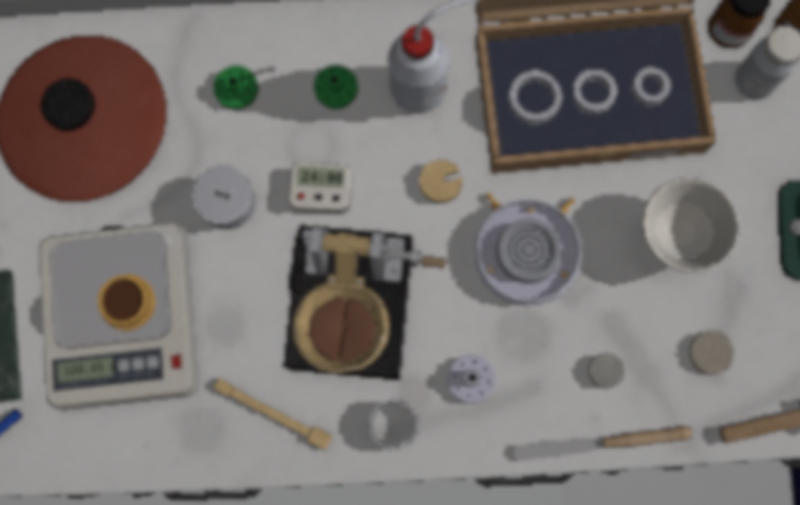

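View pics/scene1c.png

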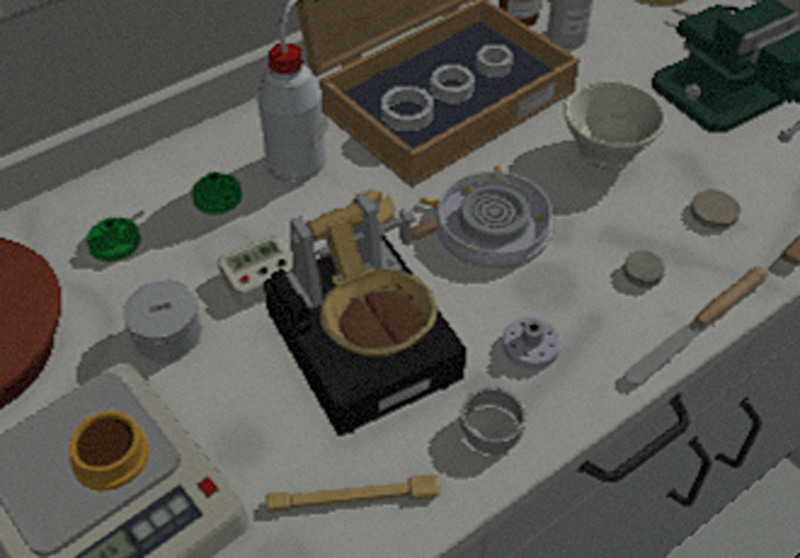

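The parts lie as the networks say. In the top crop, the wide stone is at (711,352), the narrow stone at (605,370), the white cap at (470,378), the cell at (530,250) and the soil ring on the pan at (127,300). The two green caps behind are the look-alikes. I'll approach the wide stone with the finger line turned along x.

arm_command(
  steps=[
    {"slide": [0.043,0.0325,0],"rot": [0,0,9.6],"grip": 1},
    {"slide": [0.043,0.0325,0],"rot": [0,0,9.6],"grip": 1},
    {"slide": [0.043,0.0325,0],"rot": [0,0,9.6],"grip": 1},
    {"slide": [0.043,0.0325,0],"rot": [0,0,9.6],"grip": 1},
    {"slide": [0.043,0.0325,0],"rot": [0,0,9.6],"grip": 1},
    {"slide": [0.043,0.0325,0],"rot": [0,0,9.6],"grip": 1},
    {"slide": [0.043,0.0325,0],"rot": [0,0,9.6],"grip": 1},
    {"slide": [0,0,0],"rot": [0,0,9.6],"grip": 1},
  ],
)

```text
time: 1.9
ee_pos: [0.4461, -0.3771, 0.2228]
eef_rot: [0.703, 0.711, 0.001, 0.0]
ft_force: [-0.5, -0.0, -1.1]
width: 0.0871
grip_force: 0.0
```

```bash
cat >> h.py <<'E'
def show():
    s=sensors.read_state();q=s['eef_rot']
    from scipy.spatial.transform import Rotation as R
    M=R.from_quat(q).as_matrix()
    print('t',round(s['time'],2),'tcp',np.round(s['ee_pos'],4),'zax',np.round(M[:,2],3),'yax',np.round(M[:,1],3),'F',np.round(s['ft_force'],1),'w',round(s['width'],4),'g',round(float(s['grip_force']),1));return s
def find(p,k,z,n=1):
    for d in eyes.look_for(k,p)[:n]:
        b=d['bbox'];print(k,round(d['conf'],2),np.round(b).tolist(),np.round(at(p,(b[0]+b[2])/2,(b[1]+b[3])/2,z),4))
E
python3 - <<'E'
from h import *
show();p=cam('wrist','w1.png');print(np.round(p['pose'],3).tolist())
for k,z in [('lower_stone_center',.005),('upper_stone_center',.006),('cell_seat',.026)]: find(p,k,z,2)
E
```

```text
t 1.9 tcp [ 0.4461 -0.3771  0.2228] zax [ 0.002  0.001 -1.   ] yax [1.    0.011 0.002] F [-0.5 -0.  -1.1] w 0.0871 g 0.0
[[1.0, 0.009, 0.004, 0.445], [0.01, -0.966, -0.257, -0.307], [0.001, 0.257, -0.967, 0.384], [0.0, 0.0, 0.0, 1.0]]
lower_stone_center 0.81 [258.0, 172.0, 301.0, 213.0] [ 0.4474 -0.3819  0.005 ]
upper_stone_center 0.93 [245.0, 63.0, 285.0, 102.0] [ 0.4296 -0.2586  0.006 ]
cell_seat 0.83 [344.0, 0.0, 466.0, 73.0] [ 0.5733 -0.2148  0.026 ]
```

View pics/w1.png

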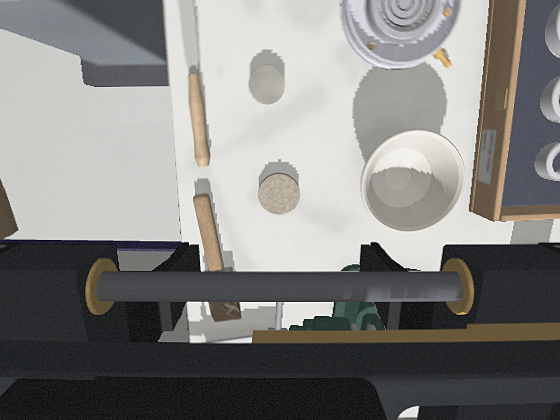

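The wrist picture shows the wide stone centred at (279,193) and the narrow one at (267,84), both clear of the tools. I'll go down on the wide stone.

arm_command(
  newtons=15,
  steps=[
    {"slide": [0.001,-0.005,-0.055],"grip": 1},
    {"slide": [0,0,-0.055],"grip": 1},
    {"slide": [0,0,-0.05],"grip": 1},
    {"slide": [0,0,-0.037],"grip": 1},
    {"slide": [0,0,-0.0195],"grip": 1},
    {"slide": [0,0,0],"grip": 1},
    {"slide": [0,0,0],"grip": 0},
    {"slide": [0,0,0],"grip": 0},
  ],
)

```text
schema error: expected keys rot, slide, grip
```

arm_command(
  steps=[
    {"grip": 0},
    {"grip": 0},
    {"grip": 0},
    {"slide": [0,0,0.01],"grip": 0},
    {"slide": [0,0,0.04],"grip": 0},
    {"slide": [0,0,0.05],"grip": 0},
    {"slide": [0,0,0.05],"grip": 0},
    {"grip": 0},
  ],
)

```text
schema error: expected keys rot, slide, grip
```

```bash
python3 - <<'E'
from h import *
show();p=cam('wrist','w2.png')
for k,z in [('lower_stone_center',.14),('cell_seat',.026)]: find(p,k,z,2)
E
```

```text
t 2.1 tcp [ 0.4416 -0.382   0.2225] zax [-0. -0. -1.] yax [ 1.    -0.008 -0.   ] F [ 0.3 -1.1 -0.2] w 0.0869 g 0.0
lower_stone_center 0.84 [264.0, 170.0, 308.0, 210.0] [ 0.4474 -0.3589  0.14  ]
cell_seat 0.82 [347.0, 2.0, 468.0, 64.0] [ 0.5733 -0.2194  0.026 ]
```

arm_command(
  newtons=15,
  steps=[
    {"slide": [0.006,0,-0.055],"rot": [0,0,0],"grip": 1},
    {"slide": [0,0,-0.055],"rot": [0,0,0],"grip": 1},
    {"slide": [0,0,-0.05],"rot": [0,0,0],"grip": 1},
    {"slide": [0,0,-0.037],"rot": [0,0,0],"grip": 1},
    {"slide": [0,0,-0.0195],"rot": [0,0,0],"grip": 1},
    {"slide": [0,0,0],"rot": [0,0,0],"grip": 1},
    {"slide": [0,0,0],"rot": [0,0,0],"grip": 1},
    {"slide": [0,0,0],"rot": [0,0,0],"grip": 0},
  ],
)

```text
time: 3.25
ee_pos: [0.449, -0.3821, 0.0077]
eef_rot: [0.708, 0.706, 0.0, 0.001]
ft_force: [0.4, -1.0, 0.6]
width: 0.0828
grip_force: 0.0
```

arm_command(
  steps=[
    {"slide": [0,0,0],"rot": [0,0,0],"grip": 0},
    {"slide": [0,0,0],"rot": [0,0,0],"grip": 0},
    {"slide": [0,0,0],"rot": [0,0,0],"grip": 0},
    {"slide": [0,0,0],"rot": [0,0,0],"grip": 0},
    {"slide": [0,0,0],"rot": [0,0,0],"grip": 0},
    {"slide": [0,0,0],"rot": [0,0,0],"grip": 0},
    {"slide": [0,0,0],"rot": [0,0,0],"grip": 0},
    {"slide": [0,0,0],"rot": [0,0,0],"grip": 0},
  ],
)

```text
time: 4.25
ee_pos: [0.4481, -0.3814, 0.0061]
eef_rot: [0.708, 0.706, -0.0, 0.0]
ft_force: [-0.4, -0.3, 2.1]
width: 0.0492
grip_force: 15.0
```

```bash
python3 - <<'E'
from h import *
show()
E
```

```text
t 4.25 tcp [ 0.4481 -0.3814  0.0061] zax [ 0. -0. -1.] yax [ 1.    -0.003  0.   ] F [-0.4 -0.3  2.1] w 0.0492 g 15.0
```

arm_command(
  steps=[
    {"slide": [0,0,0.03],"rot": [0,0,0],"grip": 0},
    {"slide": [0,0,0.05],"rot": [0,0,0],"grip": 0},
    {"slide": [0,0,0.054],"rot": [0,0,0],"grip": 0},
    {"slide": [0.04,0.045,0],"rot": [0,0,0],"grip": 0},
    {"slide": [0.04,0.045,0],"rot": [0,0,0],"grip": 0},
    {"slide": [0.04,0.045,0],"rot": [0,0,0],"grip": 0},
    {"slide": [0,0,0],"rot": [0,0,0],"grip": 0},
    {"slide": [0,0,0],"rot": [0,0,0],"grip": 0},
  ],
)

```text
time: 5.25
ee_pos: [0.568, -0.2466, 0.1397]
eef_rot: [0.708, 0.706, -0.0, -0.0]
ft_force: [0.0, -0.3, -0.4]
width: 0.0489
grip_force: 15.0
```

```bash
python3 - <<'E'
from h import *
show();p=cam('wrist','w3.png')
for k,z in [('lower_stone_center',.139),('cell_seat',.024)]: find(p,k,z,2)
E
```

```text
t 5.25 tcp [ 0.568  -0.2466  0.1397] zax [-0.001 -0.    -1.   ] yax [ 1.    -0.002 -0.001] F [ 0.  -0.3 -0.4] w 0.0489 g 15.0
lower_stone_center 0.65 [234.0, 218.0, 328.0, 311.0] [ 0.5692 -0.2484  0.139 ]
cell_seat 0.93 [217.0, 58.0, 368.0, 201.0] [ 0.5791 -0.1778  0.024 ]
```

View pics/w3.png

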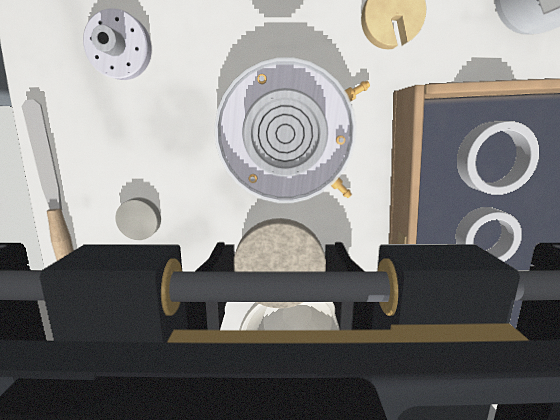

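The cell's concentric rings are centred at about (285,133), and the stone is held level at about (281,262). I'll refine both by circle fit.

```bash
python3 - <<'E'
import cv2,numpy as np
from h import *
p=cam('wrist')
g=cv2.cvtColor(np.asarray(p['pixels']),cv2.COLOR_RGB2GRAY)
c=cv2.HoughCircles(g[90:180,235:335],cv2.HOUGH_GRADIENT_ALT,1,1,param1=150,param2=.8,minRadius=8,maxRadius=45)
for x,y,r in c[0]: print('circ',x+235,y+90,r,at(p,x+235,y+90,.022)[:2])
print('seat',at(p,285,133,.022),'stone',at(p,281,263,.1437)) # stone top z = tcp+.004
for u,v in [(234,263),(328,263),(281,218)]: print(at(p,u,v,.1437))
E
```

```text
circ 285.0 132.0 30.761047 [ 0.5725786  -0.18157111]
circ 290.0 125.0 24.97119 [ 0.57678586 -0.17586542]
circ 281.0 140.0 37.15472 [ 0.56917338 -0.18816862]
circ 290.0 125.0 37.654152 [ 0.57678586 -0.17586542]
circ 285.0 130.0 16.542107 [ 0.57258045 -0.17992906]
circ 289.0 143.0 38.45715 [ 0.57597414 -0.19070438]
circ 278.0 118.0 38.3416 [ 0.5667405  -0.17014209]
circ 275.0 132.0 33.486176 [ 0.56413399 -0.18152547]
circ 285.0 139.0 27.503109 [ 0.57257219 -0.1873554 ]
circ 300.0 127.0 29.9558 [ 0.58520491 -0.17753531]
circ 275.0 132.0 40.675823 [ 0.56413399 -0.18152547]
circ 272.0 125.0 31.124306 [ 0.56166313 -0.17578422]
circ 275.0 132.0 25.182467 [ 0.56413399 -0.18152547]
circ 289.0 143.0 27.198406 [ 0.57597414 -0.19070438]
circ 285.0 139.0 17.190544 [ 0.57257219 -0.1873554 ]
circ 287.0 119.0 21.287458 [ 0.57426371 -0.1709887 ]
seat [ 0.57257768 -0.18239389  0.022     ] stone [ 0.56840835 -0.24715483  0.1437    ]
[ 0.54346647 -0.24704586  0.1437    ]
[ 0.59334688 -0.24730127  0.1437    ]
[ 0.56850858 -0.22234153  0.1437    ]
```

```bash
python3 - <<'E'
import cv2,numpy as np
from h import *
p=cam('wrist')
a=cv2.cvtColor(np.asarray(p['pixels']),cv2.COLOR_RGB2BGR)
C=np.array([.5726,-.182]);t=np.linspace(0,2*np.pi,200)
a=cv2.resize(a[50:210,205:385],(720,640)[:2],interpolation=cv2.INTER_CUBIC)[:600]
for r,z,col in [(.0275,.022,(0,0,255)),(.036,.026,(0,255,0)),(.029,.026,(255,0,0)),(.062,.024,(0,200,255))]:
    q=np.array([(proj(p,[C[0]+r*np.cos(s),C[1]+r*np.sin(s),z])-[205,50])*4 for s in t])
    cv2.polylines(a,[q.astype(int)],True,col,1)
cv2.imwrite('pics/seat.png',a)
E
```

```text
(no output)
```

View pics/seat.png

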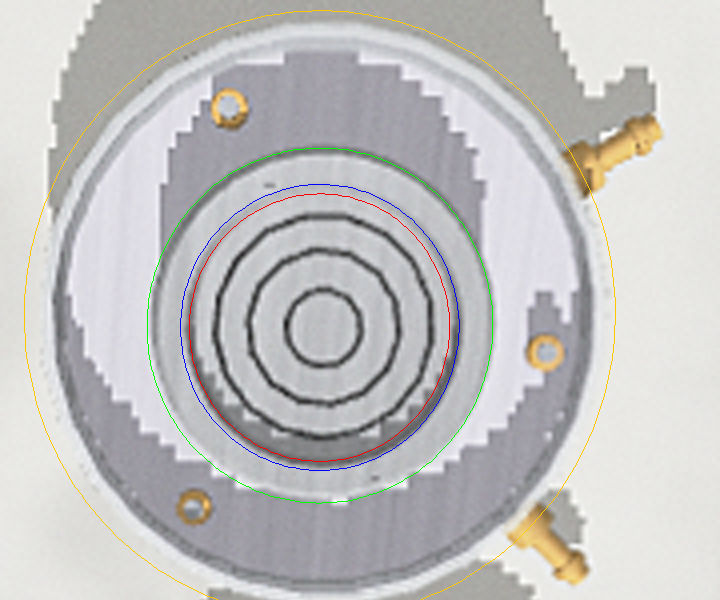

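arm_command(
  steps=[
    {"slide": [0.005,0.04,0],"rot": [0,0,0],"grip": 0},
    {"slide": [0,0.025,-0.03],"rot": [0,0,0],"grip": 0},
    {"slide": [0,0,-0.04],"rot": [0,0,0],"grip": 0},
    {"slide": [0,0,-0.025],"rot": [0,0,0],"grip": 0},
    {"slide": [0,0,-0.008],"rot": [0,0,0],"grip": 0},
    {"slide": [0,0,0],"rot": [0,0,0],"grip": 0},
    {"slide": [0,0,-0.005],"rot": [0,0,0],"grip": 0},
    {"slide": [0,0,-0.003],"rot": [0,0,0],"grip": 0},
  ],
)

```text
time: 6.5
ee_pos: [0.5736, -0.1816, 0.0296]
eef_rot: [0.708, 0.706, 0.0, 0.001]
ft_force: [0.6, -1.6, -0.8]
width: 0.0491
grip_force: 15.0
```

```bash
python3 - <<'E'
from h import *
show();p=cam('wrist')
E
```

```text
t 6.5 tcp [ 0.5736 -0.1816  0.0296] zax [ 0.001 -0.    -1.   ] yax [ 1.    -0.003  0.001] F [ 0.6 -1.6 -0.8] w 0.0491 g 15.0
```

arm_command(
  steps=[
    {"slide": [0,0,0],"rot": [0,0,0],"grip": 0},
    {"slide": [0,0,0],"rot": [0,0,0],"grip": 0},
    {"slide": [0,0,0],"rot": [0,0,0],"grip": 0.8},
    {"slide": [0,0,0],"rot": [0,0,0],"grip": 0.8},
    {"slide": [0,0,0],"rot": [0,0,0],"grip": 0.8},
    {"slide": [0,0,0],"rot": [0,0,0],"grip": 0.8},
    {"slide": [0,0,0.02],"rot": [0,0,0],"grip": 0.8},
    {"slide": [0,-0.02,0.06],"rot": [0,0,0],"grip": 1},
  ],
)

```text
time: 7.55
ee_pos: [0.5718, -0.1991, 0.108]
eef_rot: [0.707, 0.707, -0.001, -0.002]
ft_force: [1.2, -2.2, 1.3]
width: 0.0735
grip_force: 0.0
```

arm_command(
  steps=[
    {"slide": [0,-0.03,0.05],"rot": [0,0,0],"grip": 1},
    {"slide": [0,-0.025,0.03],"rot": [0,0,0],"grip": 1},
    {"slide": [0,0,0.05],"rot": [0,0,0],"grip": 1},
    {"slide": [0,0,0.02],"rot": [0,0,0],"grip": 1},
    {"slide": [0,0,0],"rot": [0,0,0],"grip": 1},
    {"slide": [0,0,0],"rot": [0,0,0],"grip": 1},
    {"slide": [0,0,0],"rot": [0,0,0],"grip": 1},
    {"slide": [0,0,0],"rot": [0,0,0],"grip": 1},
  ],
)

```text
time: 8.55
ee_pos: [0.5729, -0.256, 0.2576]
eef_rot: [0.708, 0.706, -0.0, -0.001]
ft_force: [0.2, -0.5, -0.7]
width: 0.0868
grip_force: 0.0
```

```bash
cat >> h.py <<'E'
def draw(p,name,C,box,circ,f=4):
    a=cv2.cvtColor(np.asarray(p['pixels']),cv2.COLOR_RGB2BGR);x0,y0,x1,y1=box
    a=cv2.resize(a[y0:y1,x0:x1],None,fx=f,fy=f,interpolation=cv2.INTER_CUBIC)
    cols=[(0,0,255),(0,255,0),(255,0,0),(0,200,255)]
    for (r,z),col in zip(circ,cols):
        q=np.array([(proj(p,[C[0]+r*np.cos(s),C[1]+r*np.sin(s),z])-[x0,y0])*f for s in np.linspace(0,6.3,200)])
        cv2.polylines(a,[q.astype(int)],True,col,1)
    cv2.imwrite('pics/'+name,a)
E
python3 - <<'E'
from h import *
show();p=cam('wrist')
find(p,'lower_stone_center',.032);find(p,'cap_grip',.021)
c=proj(p,[.573,-.182,.032]).astype(int);print(c)
draw(p,'st1.png',[.573,-.182],(max(c[0]-90,0),max(c[1]-75,0),c[0]+90,c[1]+75),[(.025,.032),(.036,.026),(.029,.026)])
E
```

```text
t 8.55 tcp [ 0.5729 -0.256   0.2576] zax [-0.001  0.001 -1.   ] yax [ 1.    -0.002 -0.001] F [ 0.2 -0.5 -0.7] w 0.0868 g 0.0
lower_stone_center 0.64 [258.0, 104.0, 300.0, 149.0] [ 0.5724 -0.1844  0.032 ]
[279 124]
```

View pics/st1.png

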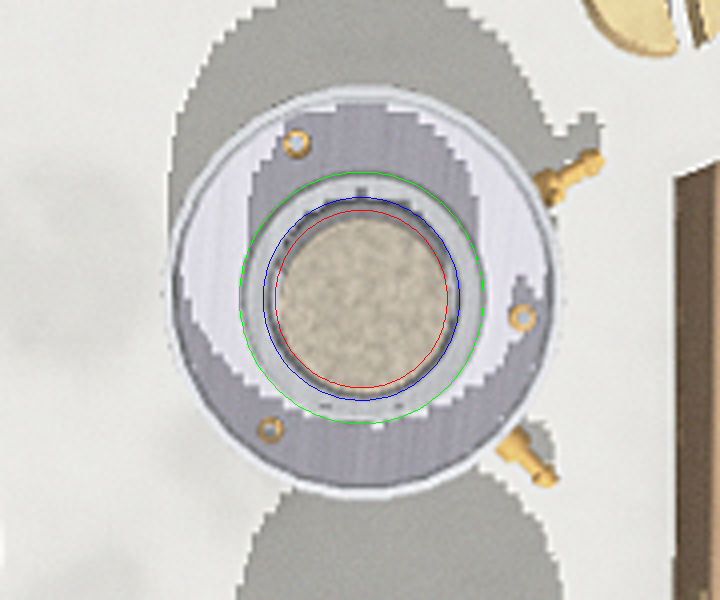

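The wide stone lies flat inside the seat, centred at about (.574,-.183), with a gap showing all round. Next is the soil ring.

arm_command(
  steps=[
    {"slide": [-0.006,0.057,0],"rot": [0,0,0],"grip": 1},
    {"slide": [-0.006,0.057,0],"rot": [0,0,0],"grip": 1},
    {"slide": [-0.006,0.057,0],"rot": [0,0,0],"grip": 1},
    {"slide": [-0.006,0.057,0],"rot": [0,0,0],"grip": 1},
    {"slide": [-0.006,0.057,0],"rot": [0,0,0],"grip": 1},
    {"slide": [-0.006,0.057,0],"rot": [0,0,0],"grip": 1},
    {"slide": [-0.006,0.057,0],"rot": [0,0,0],"grip": 1},
    {"slide": [-0.004,0.05,0],"rot": [0,0,0],"grip": 1},
  ],
)

```text
time: 9.7
ee_pos: [0.5266, 0.195, 0.2586]
eef_rot: [0.708, 0.706, 0.0, 0.0]
ft_force: [-0.1, -0.5, 0.9]
width: 0.0872
grip_force: 0.0
```

```bash
python3 - <<'E'
from h import *
import time
p=cam('wrist');p=cam('wrist');p=cam('wrist','w5.png');show()
find(p,'soil_ring_center',.062,2)
d=eyes.look_for('soil_ring_center',p)[0]['bbox'];u,v=(d[0]+d[2])/2,(d[1]+d[3])/2
C=at(p,u,v,.062)[:2]
c=proj(p,[*C,.06]).astype(int);print(c)
draw(p,'so1.png',C,(c[0]-70,max(c[1]-70,0),c[0]+70,c[1]+70),[(.0275,.075),(.0315,.049),(.0225,.075)])
E
```

```text
t 9.85 tcp [0.526  0.1963 0.2585] zax [-0.     0.001 -1.   ] yax [ 1.     0.003 -0.   ] F [ 0.5 -0.7 -0.7] w 0.0873 g 0.0
soil_ring_center 0.98 [255.0, 99.0, 312.0, 158.0] [0.5291 0.2692 0.062 ]
[283 128]
```

View pics/so1.png

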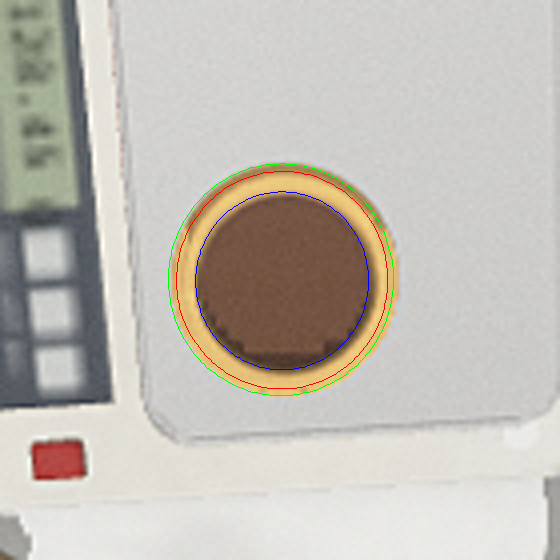

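The ring's rims match the drawn circles with the pan at 49 mm, so the ring centre is at (.5295,.269). I'll grip it now.

arm_command(
  newtons=30,
  steps=[
    {"slide": [0.0035,0.05,0],"rot": [0,0,0],"grip": 1},
    {"slide": [0,0.023,-0.04],"rot": [0,0,0],"grip": 1},
    {"slide": [0,0,-0.05],"rot": [0,0,0],"grip": 1},
    {"slide": [0,0,-0.05],"rot": [0,0,0],"grip": 1},
    {"slide": [0,0,-0.037],"rot": [0,0,0],"grip": 1},
    {"slide": [0,0,-0.0195],"rot": [0,0,0],"grip": 1},
    {"slide": [0,0,0],"rot": [0,0,0],"grip": 1},
    {"slide": [0,0,0],"rot": [0,0,0],"grip": 1},
  ],
)

```text
time: 10.95
ee_pos: [0.5317, 0.2661, 0.0635]
eef_rot: [0.708, 0.706, 0.001, 0.0]
ft_force: [0.0, 0.8, -0.3]
width: 0.087
grip_force: 0.0
```

arm_command(
  steps=[
    {"slide": [0,0,0],"rot": [0,0,0],"grip": 0},
    {"slide": [0,0,0],"rot": [0,0,0],"grip": 0},
    {"slide": [0,0,0],"rot": [0,0,0],"grip": 0},
    {"slide": [0,0,0],"rot": [0,0,0],"grip": 0},
    {"slide": [0,0,0],"rot": [0,0,0],"grip": 0},
    {"slide": [0,0,0],"rot": [0,0,0],"grip": 0},
    {"slide": [0,0,0],"rot": [0,0,0],"grip": 0},
    {"slide": [0,0,0],"rot": [0,0,0],"grip": 0},
  ],
)

```text
time: 11.95
ee_pos: [0.5306, 0.2659, 0.0619]
eef_rot: [0.708, 0.706, -0.0, -0.0]
ft_force: [-1.9, -0.4, 4.4]
width: 0.0535
grip_force: 30.0
```

arm_command(
  steps=[
    {"slide": [0,0,0.02],"rot": [0,0,0],"grip": 0},
    {"slide": [0,0,0.05],"rot": [0,0,0],"grip": 0},
    {"slide": [0,0,0.05],"rot": [0,0,0],"grip": 0},
    {"slide": [0,0,0.04],"rot": [0,0,0],"grip": 0},
    {"slide": [0,0,0.02],"rot": [0,0,0],"grip": 0},
    {"slide": [0,0,0],"rot": [0,0,0],"grip": 0},
    {"slide": [0,0,0],"rot": [0,0,0],"grip": 0},
    {"slide": [0,0,0],"rot": [0,0,0],"grip": 0},
  ],
)

```text
time: 12.95
ee_pos: [0.5301, 0.2654, 0.2402]
eef_rot: [0.708, 0.706, -0.001, -0.0]
ft_force: [0.3, 0.6, -2.9]
width: 0.0539
grip_force: 30.0
```

```bash
python3 - <<'E'
from h import *
p=cam('wrist');s=show();t=s['ee_pos']
find(p,'soil_ring_center',t[2],1)
C=[t[0],t[1]];z=t[2]-.013
draw(p,'so2.png',C,(210,190,350,330),[(.0275,z+.026),(.0315,z),(.0225,z+.026)])
E
```

```text
t 13.0 tcp [0.5302 0.2656 0.2405] zax [-0.002 -0.001 -1.   ] yax [ 1.    -0.002 -0.002] F [-0.5 -0.1 -2.6] w 0.054 g 30.0
soil_ring_center 0.68 [221.0, 193.0, 333.0, 315.0] [0.529  0.2701 0.2405]
```

View pics/so2.png

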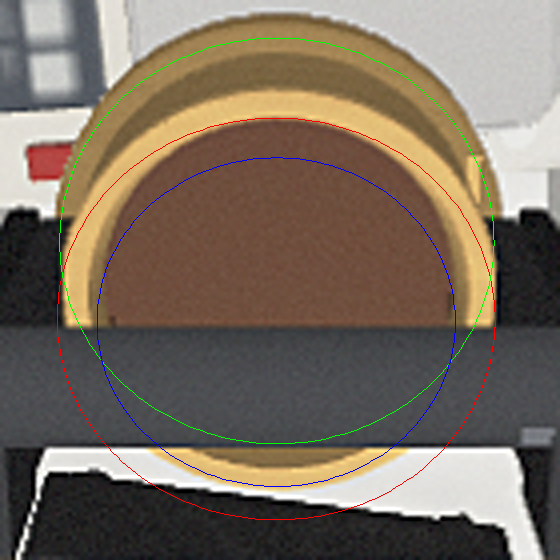

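The ring is held level and sits about 4 mm toward +y of the TCP (red circle versus actual rim, rows 118 versus 90). The carry is over the device, with that offset allowed for.

arm_command(
  steps=[
    {"slide": [0.0055,-0.0565,0],"rot": [0,0,0],"grip": 0},
    {"slide": [0.0055,-0.0565,0],"rot": [0,0,0],"grip": 0},
    {"slide": [0.0055,-0.0565,0],"rot": [0,0,0],"grip": 0},
    {"slide": [0.0055,-0.0565,0],"rot": [0,0,0],"grip": 0},
    {"slide": [0.0055,-0.0565,0],"rot": [0,0,0],"grip": 0},
    {"slide": [0.0055,-0.0565,0],"rot": [0,0,0],"grip": 0},
    {"slide": [0.0055,-0.0565,0],"rot": [0,0,0],"grip": 0},
    {"slide": [0.005,-0.0565,0],"rot": [0,0,0],"grip": 0},
  ],
)

```text
time: 14.05
ee_pos: [0.574, -0.1879, 0.2415]
eef_rot: [0.708, 0.706, -0.0, -0.0]
ft_force: [1.1, -0.2, -2.0]
width: 0.0538
grip_force: 30.0
```

arm_command(
  steps=[
    {"slide": [0,0,0],"rot": [0,0,0],"grip": 0},
    {"slide": [0,0,-0.04],"rot": [0,0,0],"grip": 0},
    {"slide": [0,0,-0.05],"rot": [0,0,0],"grip": 0},
    {"slide": [0,0,-0.05],"rot": [0,0,0],"grip": 0},
    {"slide": [0,0,-0.03],"rot": [0,0,0],"grip": 0},
    {"slide": [0,0,-0.013],"rot": [0,0,0],"grip": 0},
    {"slide": [0,0,0],"rot": [0,0,0],"grip": 0},
    {"slide": [0,0,0],"rot": [0,0,0],"grip": 0},
  ],
)

```text
time: 15.05
ee_pos: [0.5752, -0.1861, 0.0604]
eef_rot: [0.708, 0.706, 0.001, 0.001]
ft_force: [0.7, -0.1, -2.1]
width: 0.0543
grip_force: 30.0
```

```bash
python3 - <<'E'
from h import *
s=show()
E
```

```text
t 15.05 tcp [ 0.5752 -0.1861  0.0604] zax [ 0.002 -0.001 -1.   ] yax [ 1.    -0.002  0.002] F [ 0.7 -0.1 -2.1] w 0.0543 g 30.0
```

arm_command(
  steps=[
    {"slide": [-0.0005,0,-0.008],"rot": [0,0,0],"grip": 0},
    {"slide": [0,0,-0.005],"rot": [0,0,0],"grip": 0},
    {"slide": [0,0,-0.003],"rot": [0,0,0],"grip": 0},
    {"slide": [0,0,-0.002],"rot": [0,0,0],"grip": 0},
    {"slide": [0,0,-0.0015],"rot": [0,0,0],"grip": 0},
    {"slide": [0,0,-0.001],"rot": [0,0,0],"grip": 0},
    {"slide": [0,0,0],"rot": [0,0,0],"grip": 0},
    {"slide": [0,0,0],"rot": [0,0,0],"grip": 0},
  ],
)

```text
time: 16.05
ee_pos: [0.5737, -0.1861, 0.0405]
eef_rot: [0.708, 0.706, -0.0, 0.0]
ft_force: [-9.4, 1.8, 20.6]
width: 0.0538
grip_force: 30.0
```

```bash
python3 - <<'E'
from h import *
for i in range(3): s=show();cam('wrist')
E
```

```text
t 16.05 tcp [ 0.5737 -0.1861  0.0405] zax [-0.    -0.001 -1.   ] yax [ 1.    -0.003 -0.   ] F [-9.4  1.8 20.6] w 0.0538 g 30.0
t 16.1 tcp [ 0.5737 -0.1861  0.0405] zax [-0.    -0.001 -1.   ] yax [ 1.    -0.003 -0.   ] F [-10.5   1.4  20. ] w 0.0542 g 30.0
t 16.15 tcp [ 0.5737 -0.1862  0.0405] zax [-0.    -0.001 -1.   ] yax [ 1.    -0.003 -0.   ] F [-10.4   1.3  20. ] w 0.0538 g 30.0
```

It is home at the expected height (TCP .0405) with 20 N underneath. I'll release, rise and check.

arm_command(
  steps=[
    {"slide": [-0.0005,0,0.001],"rot": [0,0,0],"grip": 0},
    {"slide": [0,0,0],"rot": [0,0,0],"grip": 1},
    {"slide": [0,0,0],"rot": [0,0,0],"grip": 1},
    {"slide": [0,0,0],"rot": [0,0,0],"grip": 1},
    {"slide": [0,0,0],"rot": [0,0,0],"grip": 1},
    {"slide": [0,0,0],"rot": [0,0,0],"grip": 1},
    {"slide": [0,0,0.03],"rot": [0,0,0],"grip": 1},
    {"slide": [0,0,0.06],"rot": [0,0,0],"grip": 1},
  ],
)

```text
time: 17.2
ee_pos: [0.5715, -0.1858, 0.1281]
eef_rot: [0.708, 0.706, -0.001, -0.002]
ft_force: [1.0, -0.9, 1.0]
width: 0.0868
grip_force: 0.0
```

arm_command(
  steps=[
    {"slide": [0,-0.03,0.05],"rot": [0,0,0],"grip": 1},
    {"slide": [-0.02,-0.04,0.02],"rot": [0,0,0],"grip": 1},
    {"slide": [-0.03,-0.02,0],"rot": [0,0,0],"grip": 1},
    {"slide": [-0.02,0,0],"rot": [0,0,0],"grip": 1},
    {"slide": [0,0,0],"rot": [0,0,0],"grip": 1},
    {"slide": [0,0,0],"rot": [0,0,0],"grip": 1},
    {"slide": [0,0,0],"rot": [0,0,0],"grip": 1},
    {"slide": [0,0,0],"rot": [0,0,0],"grip": 1},
  ],
)

```text
time: 18.2
ee_pos: [0.5037, -0.2757, 0.1992]
eef_rot: [0.708, 0.707, 0.0, -0.0]
ft_force: [-0.7, -0.3, -0.3]
width: 0.0869
grip_force: 0.0
```

```bash
python3 - <<'E'
from h import *
s=show();p=cam('wrist','w7.png')
find(p,'soil_ring_center',.041);find(p,'upper_stone_center',.006);find(p,'cap_grip',.021)
C=[.573,-.1825];c=proj(p,[*C,.041]).astype(int);print(c)
draw(p,'so3.png',C,(c[0]-100,max(c[1]-75,0),c[0]+70,c[1]+75),[(.0275,.054),(.0315,.028),(.0225,.054),(.036,.026)])
E
```

```text
t 18.2 tcp [ 0.5037 -0.2757  0.1992] zax [ 0.  0. -1.] yax [ 1.    -0.002  0.   ] F [-0.7 -0.3 -0.3] w 0.0869 g 0.0
soil_ring_center 0.7 [319.0, 68.0, 384.0, 137.0] [ 0.5724 -0.1824  0.041 ]
upper_stone_center 0.98 [194.0, 159.0, 232.0, 192.0] [ 0.4302 -0.2572  0.006 ]
[352 102]
```

View pics/so3.png

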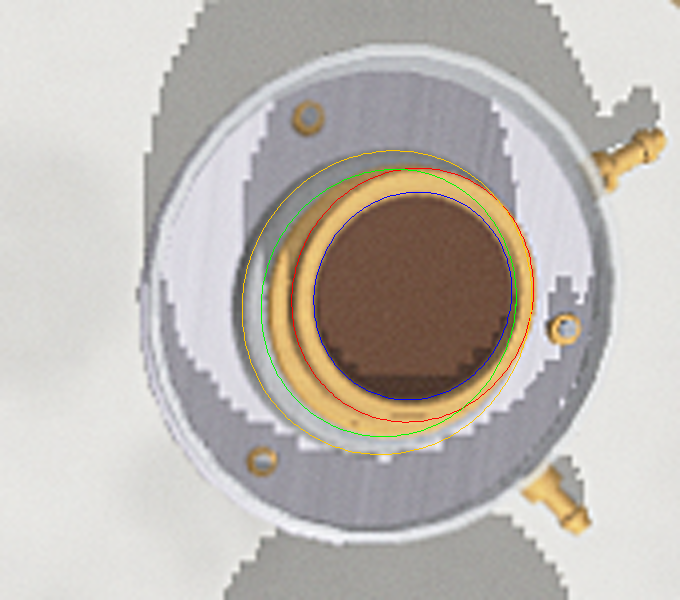

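The soil ring is level and home, with its recess at about (.5735,-.1825). Next I'll check the narrow stone in this same view.

```bash
python3 - <<'E'
from h import *
p=cam('wrist');C=[.430,-.2575];c=proj(p,[*C,.006]).astype(int);print(c)
draw(p,'us1.png',C,(c[0]-45,c[1]-45,c[0]+45,c[1]+45),[(.020,.012),(.020,0)],5)
E
```

```text
[213 175]
```

View pics/us1.png

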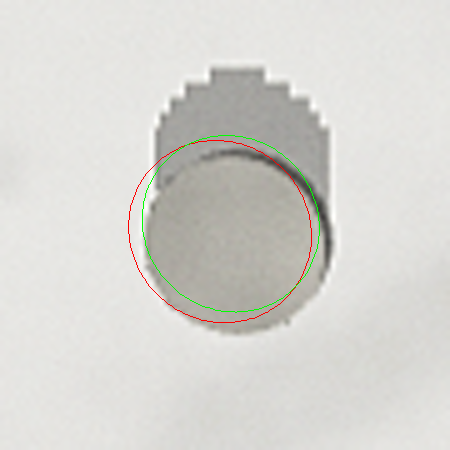

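The narrow stone's outline is about 2.8 px right of and 2.6 px below the drawn one, which puts it at (.433,-.260).

arm_command(
  newtons=15,
  steps=[
    {"slide": [-0.035,0.008,0],"rot": [0,0,0],"grip": 0.8},
    {"slide": [-0.036,0.0077,-0.02],"rot": [0,0,0],"grip": 0.8},
    {"slide": [0,0,-0.05],"rot": [0,0,0],"grip": 0.8},
    {"slide": [0,0,-0.05],"rot": [0,0,0],"grip": 0.8},
    {"slide": [0,0,-0.045],"rot": [0,0,0],"grip": 0.8},
    {"slide": [0,0,-0.02],"rot": [0,0,0],"grip": 0.8},
    {"slide": [0,0,-0.007],"rot": [0,0,0],"grip": 0.8},
    {"slide": [0,0,0],"rot": [0,0,0],"grip": 0.8},
  ],
)

```text
time: 19.45
ee_pos: [0.4324, -0.2605, 0.0077]
eef_rot: [0.708, 0.706, 0.0, 0.0]
ft_force: [-0.4, 0.1, 0.4]
width: 0.0694
grip_force: 0.0
```

arm_command(
  steps=[
    {"slide": [0,0,0],"rot": [0,0,0],"grip": 0},
    {"slide": [0,0,0],"rot": [0,0,0],"grip": 0},
    {"slide": [0,0,0],"rot": [0,0,0],"grip": 0},
    {"slide": [0,0,0],"rot": [0,0,0],"grip": 0},
    {"slide": [0,0,0],"rot": [0,0,0],"grip": 0},
    {"slide": [0,0,0],"rot": [0,0,0],"grip": 0},
    {"slide": [0,0,0],"rot": [0,0,0],"grip": 0},
    {"slide": [0,0,0],"rot": [0,0,0],"grip": 0},
  ],
)

```text
time: 20.45
ee_pos: [0.4323, -0.2605, 0.0075]
eef_rot: [0.708, 0.706, 0.0, 0.0]
ft_force: [-1.3, 0.1, 5.6]
width: 0.039
grip_force: 15.0
```

arm_command(
  steps=[
    {"slide": [0,0,0.03],"rot": [0,0,0],"grip": 0},
    {"slide": [0,0,0.05],"rot": [0,0,0],"grip": 0},
    {"slide": [0,0,0.06],"rot": [0,0,0],"grip": 0},
    {"slide": [0.05,0,0.02],"rot": [0,0,0],"grip": 0},
    {"slide": [0.05,0,0],"rot": [0,0,0],"grip": 0},
    {"slide": [0.04,0,0],"rot": [0,0,0],"grip": 0},
    {"slide": [0,0,0],"rot": [0,0,0],"grip": 0},
    {"slide": [0,0,0],"rot": [0,0,0],"grip": 0},
  ],
)

```text
time: 21.45
ee_pos: [0.5715, -0.2604, 0.1667]
eef_rot: [0.708, 0.706, -0.0, -0.001]
ft_force: [-0.3, -0.7, 0.5]
width: 0.0389
grip_force: 15.0
```

```bash
python3 - <<'E'
from h import *
p=cam('wrist');s=show();t=s['ee_pos'];z=t[2]-.007
find(p,'upper_stone_center',z+.006);find(p,'soil_ring_center',.041)
c=proj(p,[*t]).astype(int);print(c)
a=cv2.cvtColor(np.asarray(p['pixels']),cv2.COLOR_RGB2BGR)
def ci(C,r,z,col):
    q=np.array([(proj(p,[C[0]+r*np.cos(s),C[1]+r*np.sin(s),z])-[180,40])*3 for s in np.linspace(0,6.3,200)]);return q.astype(int),col
L=[ci(t,.02,z+.012,(0,0,255)),ci(t,.02,z,(0,255,0)),ci([.5735,-.1825],.0225,.054,(255,0,0)),ci([.5735,-.1825],.0315,.036,(0,255,0))]
a=cv2.resize(a[40:240+100,180:380],None,fx=3,fy=3)[:,:][:600*2]
for q,col in L: cv2.polylines(a,[q],True,col,1)
a=a[:900];cv2.imwrite('pics/us2.png',cv2.resize(a,None,fx=.66,fy=.66,interpolation=cv2.INTER_AREA))
E
```

```text
t 21.5 tcp [ 0.5712 -0.2607  0.167 ] zax [-0.001 -0.    -1.   ] yax [ 1.    -0.003 -0.001] F [0.1 0.2 0.2] w 0.0391 g 15.0
upper_stone_center 0.92 [242.0, 220.0, 316.0, 272.0] [ 0.5716 -0.2516  0.166 ]
soil_ring_center 0.56 [246.0, 82.0, 317.0, 157.0] [ 0.5737 -0.1831  0.041 ]
[278 262]
```

View pics/us2.png

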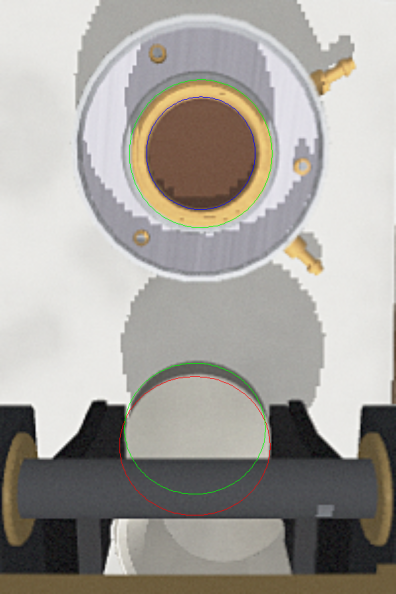

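The recess centre is confirmed at (.5735,-.1825), and the narrow stone sits level at the TCP. I'll place it.

arm_command(
  steps=[
    {"slide": [0.0015,0.04,0],"rot": [0,0,0],"grip": 0},
    {"slide": [0,0.0375,-0.02],"rot": [0,0,0],"grip": 0},
    {"slide": [0,0,-0.04],"rot": [0,0,0],"grip": 0},
    {"slide": [0,0,-0.03],"rot": [0,0,0],"grip": 0},
    {"slide": [0,0,-0.008],"rot": [0,0,0],"grip": 0},
    {"slide": [0,0,0],"rot": [0,0,0],"grip": 0},
    {"slide": [0,0,0],"rot": [0,0,0],"grip": 0},
    {"slide": [0,0,0],"rot": [0,0,0],"grip": 0},
  ],
)

```text
time: 22.6
ee_pos: [0.5743, -0.1832, 0.0705]
eef_rot: [0.708, 0.706, 0.0, 0.001]
ft_force: [-0.2, 0.4, -0.3]
width: 0.0387
grip_force: 15.0
```

arm_command(
  steps=[
    {"slide": [0,0,-0.004],"rot": [0,0,0],"grip": 0},
    {"slide": [0,0,-0.003],"rot": [0,0,0],"grip": 0},
    {"slide": [0,0,-0.002],"rot": [0,0,0],"grip": 0},
    {"slide": [0,0,-0.001],"rot": [0,0,0],"grip": 0},
    {"slide": [0,0,-0.001],"rot": [0,0,0],"grip": 0},
    {"slide": [0,0,-0.0005],"rot": [0,0,0],"grip": 0},
    {"slide": [0,0,0],"rot": [0,0,0],"grip": 0},
    {"slide": [0,0,0],"rot": [0,0,0],"grip": 0},
  ],
)

```text
time: 23.6
ee_pos: [0.5737, -0.1829, 0.0579]
eef_rot: [0.708, 0.706, 0.0, 0.0]
ft_force: [-0.5, -0.9, -0.3]
width: 0.039
grip_force: 15.0
```

arm_command(
  steps=[
    {"slide": [0,0,-0.0008],"rot": [0,0,0],"grip": 0},
    {"slide": [0,0,0],"rot": [0,0,0],"grip": 0},
    {"slide": [0,0,0],"rot": [0,0,0],"grip": 0},
    {"slide": [0,0,0],"rot": [0,0,0],"grip": 0.8},
    {"slide": [0,0,0],"rot": [0,0,0],"grip": 0.8},
    {"slide": [0,0,0],"rot": [0,0,0],"grip": 0.8},
    {"slide": [0,0,0],"rot": [0,0,0],"grip": 0.8},
    {"slide": [0,0,0.03],"rot": [0,0,0],"grip": 0.8},
  ],
)

```text
time: 24.6
ee_pos: [0.5721, -0.1826, 0.0853]
eef_rot: [0.708, 0.706, -0.001, -0.002]
ft_force: [0.3, 0.4, -0.7]
width: 0.069
grip_force: 0.0
```

arm_command(
  steps=[
    {"slide": [-0.01,0,0.06],"rot": [0,0,0],"grip": 1},
    {"slide": [-0.04,-0.02,0.04],"rot": [0,0,0],"grip": 1},
    {"slide": [-0.04,-0.02,0],"rot": [0,0,0],"grip": 1},
    {"slide": [0,0,0],"rot": [0,0,0],"grip": 1},
    {"slide": [0,0,0],"rot": [0,0,0],"grip": 1},
    {"slide": [0,0,0],"rot": [0,0,0],"grip": 1},
    {"slide": [0,0,0],"rot": [0,0,0],"grip": 1},
    {"slide": [0,0,0],"rot": [0,0,0],"grip": 1},
  ],
)

```text
time: 25.6
ee_pos: [0.484, -0.2225, 0.1868]
eef_rot: [0.708, 0.706, 0.0, -0.0]
ft_force: [0.8, 0.4, -0.3]
width: 0.0868
grip_force: 0.0
```

```bash
python3 - <<'E'
from h import *
s=show();p=cam('wrist')
find(p,'upper_stone_center',.056);find(p,'soil_ring_center',.041);find(p,'cap_grip',.021)
a=cv2.cvtColor(np.asarray(p['pixels']),cv2.COLOR_RGB2BGR)[:200,130:400]
a=cv2.resize(a,None,fx=2.9,fy=2.9,interpolation=cv2.INTER_CUBIC)
for C,r,z,col in [([.5735,-.1825],.02,.062,(0,0,255)),([.5735,-.1825],.0275,.054,(255,0,0)),([.432,-.105],.01,.03,(0,0,255)),([.432,-.105],.027,.012,(0,255,0))]:
    q=np.array([(proj(p,[C[0]+r*np.cos(s),C[1]+r*np.sin(s),z])-[130,0])*2.9 for s in np.linspace(0,6.3,200)]);cv2.polylines(a,[q.astype(int)],True,col,1)
cv2.imwrite('pics/cap1.png',a)
E
```

```text
t 25.6 tcp [ 0.484  -0.2225  0.1868] zax [-0.     0.001 -1.   ] yax [ 1.    -0.002 -0.   ] F [ 0.8  0.4 -0.3] w 0.0868 g 0.0
upper_stone_center 0.7 [353.0, 139.0, 400.0, 184.0] [ 0.5724 -0.1822  0.056 ]
soil_ring_center 0.69 [338.0, 129.0, 407.0, 193.0] [ 0.5726 -0.1833  0.041 ]
cap_grip 0.67 [197.0, 50.0, 251.0, 109.0] [ 0.4315 -0.1078  0.021 ]
```

View pics/cap1.png

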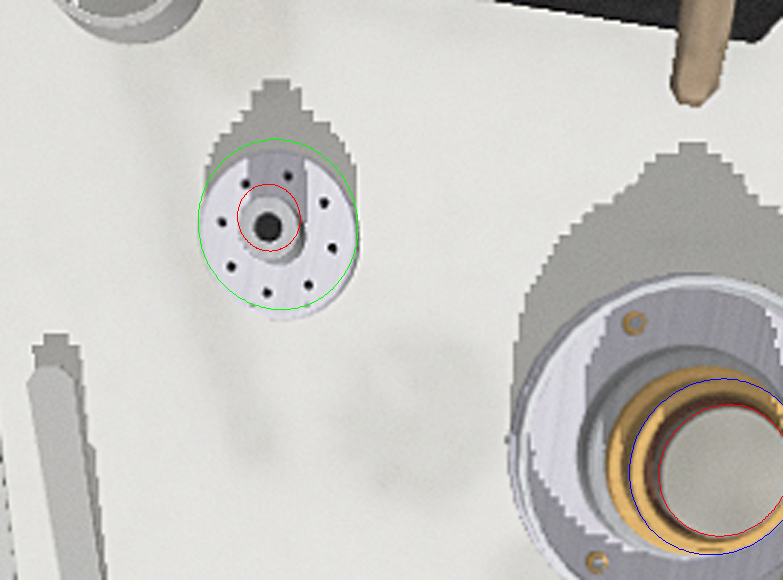

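The narrow stone is seated, with its top circle at 62 mm matching. The cap's boss is at crop (268,226), which gives a cap position of (.432,-.1077).

arm_command(
  newtons=30,
  steps=[
    {"slide": [-0.026,0.0575,0],"rot": [0,0,0],"grip": 0.6},
    {"slide": [-0.026,0.0575,0],"rot": [0,0,0],"grip": 0.6},
    {"slide": [0,0,-0.05],"rot": [0,0,0],"grip": 0.6},
    {"slide": [0,0,-0.05],"rot": [0,0,0],"grip": 0.6},
    {"slide": [0,0,-0.045],"rot": [0,0,0],"grip": 0.6},
    {"slide": [0,0,-0.02],"rot": [0,0,0],"grip": 0.6},
    {"slide": [0,0,-0.006],"rot": [0,0,0],"grip": 0.6},
    {"slide": [0,0,0],"rot": [0,0,0],"grip": 0.6},
  ],
)

```text
time: 26.8
ee_pos: [0.4325, -0.109, 0.0165]
eef_rot: [0.708, 0.706, 0.0, 0.0]
ft_force: [-0.0, 0.3, 0.5]
width: 0.0523
grip_force: 0.0
```

arm_command(
  steps=[
    {"slide": [0,0,0],"rot": [0,0,0],"grip": 0},
    {"slide": [0,0,0],"rot": [0,0,0],"grip": 0},
    {"slide": [0,0,0],"rot": [0,0,0],"grip": 0},
    {"slide": [0,0,0],"rot": [0,0,0],"grip": 0},
    {"slide": [0,0,0],"rot": [0,0,0],"grip": 0},
    {"slide": [0,0,0],"rot": [0,0,0],"grip": 0},
    {"slide": [0,0,0],"rot": [0,0,0],"grip": 0},
    {"slide": [0,0,0],"rot": [0,0,0],"grip": 0},
  ],
)

```text
time: 27.8
ee_pos: [0.4322, -0.1091, 0.0162]
eef_rot: [0.708, 0.706, -0.0, 0.0]
ft_force: [-1.6, 0.5, 5.6]
width: 0.0185
grip_force: 30.0
```

arm_command(
  steps=[
    {"slide": [0,0,0.03],"rot": [0,0,0],"grip": 0},
    {"slide": [0,0,0.05],"rot": [0,0,0],"grip": 0},
    {"slide": [0,0,0.06],"rot": [0,0,0],"grip": 0},
    {"slide": [0.035,-0.04,0.02],"rot": [0,0,0],"grip": 0},
    {"slide": [0.035,-0.04,0],"rot": [0,0,0],"grip": 0},
    {"slide": [0.035,-0.04,0],"rot": [0,0,0],"grip": 0},
    {"slide": [0.035,-0.035,0],"rot": [0,0,0],"grip": 0},
    {"slide": [0,0,0],"rot": [0,0,0],"grip": 0},
  ],
)

```text
time: 28.8
ee_pos: [0.5728, -0.2666, 0.1737]
eef_rot: [0.709, 0.705, 0.0, -0.001]
ft_force: [0.2, 0.4, -1.1]
width: 0.0191
grip_force: 30.0
```

```bash
python3 - <<'E'
from h import *
p=cam('wrist');p=cam('wrist');s=show();t=s['ee_pos'];z=t[2]-.0165
find(p,'cap_grip',z+.012);find(p,'upper_stone_center',.056)
a=cv2.cvtColor(np.asarray(p['pixels']),cv2.COLOR_RGB2BGR)[60:340,180:380]
a=cv2.resize(a,None,fx=2.1,fy=2.1,interpolation=cv2.INTER_CUBIC)
for C,r,zz,col in [([.5735,-.1825],.02,.062,(0,0,255)),([.5735,-.1825],.0275,.054,(255,0,0)),(t,.01,z+.03,(0,0,255)),(t,.027,z+.012,(0,255,0)),(t,.027,z,(255,0,0))]:
    q=np.array([(proj(p,[C[0]+r*np.cos(s),C[1]+r*np.sin(s),zz])-[180,60])*2.1 for s in np.linspace(0,6.3,200)]);cv2.polylines(a,[q.astype(int)],True,col,1)
cv2.imwrite('pics/cap2.png',a)
E
```

```text
t 28.9 tcp [ 0.572  -0.2634  0.1749] zax [-0.001  0.002 -1.   ] yax [ 1.    -0.002 -0.001] F [ 0.5  0.3 -0.9] w 0.0192 g 30.0
cap_grip 0.87 [232.0, 201.0, 327.0, 271.0] [ 0.5726 -0.2512  0.1704]
upper_stone_center 0.82 [254.0, 87.0, 303.0, 136.0] [ 0.5717 -0.1813  0.056 ]
```

View pics/cap2.png

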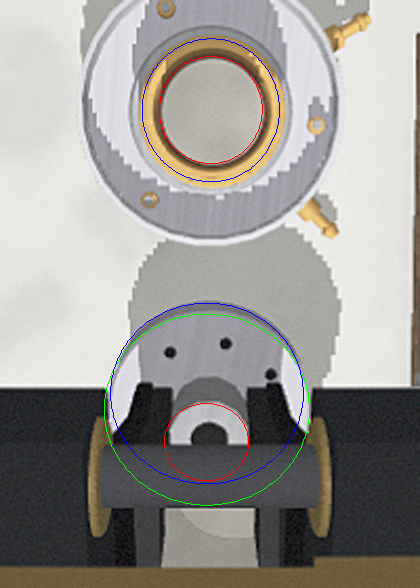

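The cap is held level and centred on the TCP, and the stone target is confirmed. I'll place the cap.

arm_command(
  steps=[
    {"slide": [0.0015,0.04,0],"rot": [0,0,0],"grip": 0},
    {"slide": [0,0.0405,-0.02],"rot": [0,0,0],"grip": 0},
    {"slide": [0,0,-0.04],"rot": [0,0,0],"grip": 0},
    {"slide": [0,0,-0.025],"rot": [0,0,0],"grip": 0},
    {"slide": [0,0,-0.005],"rot": [0,0,0],"grip": 0},
    {"slide": [0,0,0],"rot": [0,0,0],"grip": 0},
    {"slide": [0,0,0],"rot": [0,0,0],"grip": 0},
    {"slide": [0,0,0],"rot": [0,0,0],"grip": 0},
  ],
)

```text
time: 30.0
ee_pos: [0.5742, -0.1837, 0.0871]
eef_rot: [0.708, 0.706, 0.0, 0.001]
ft_force: [-0.0, 0.2, -1.0]
width: 0.019
grip_force: 30.0
```

arm_command(
  steps=[
    {"slide": [0,0,-0.005],"rot": [0,0,0],"grip": 0},
    {"slide": [0,0,-0.003],"rot": [0,0,0],"grip": 0},
    {"slide": [0,0,-0.002],"rot": [0,0,0],"grip": 0},
    {"slide": [0,0,-0.001],"rot": [0,0,0],"grip": 0},
    {"slide": [0,0,-0.001],"rot": [0,0,0],"grip": 0},
    {"slide": [0,0,0],"rot": [0,0,0],"grip": 0},
    {"slide": [0,0,0],"rot": [0,0,0],"grip": 0},
    {"slide": [0,0,0],"rot": [0,0,0],"grip": 0},
  ],
)

```text
time: 31.0
ee_pos: [0.5737, -0.1835, 0.0743]
eef_rot: [0.708, 0.706, 0.0, 0.0]
ft_force: [-1.4, 0.7, 2.6]
width: 0.0188
grip_force: 30.0
```

Contact comes exactly at the seated height. I'll press slightly and release.

arm_command(
  steps=[
    {"slide": [0,0,-0.0005],"rot": [0,0,0],"grip": 0},
    {"slide": [0,0,0],"rot": [0,0,0],"grip": 0},
    {"slide": [0,0,0.0005],"rot": [0,0,0],"grip": 0.6},
    {"slide": [0,0,0],"rot": [0,0,0],"grip": 0.6},
    {"slide": [0,0,0],"rot": [0,0,0],"grip": 0.6},
    {"slide": [0,0,0],"rot": [0,0,0],"grip": 0.6},
    {"slide": [0,0,0.03],"rot": [0,0,0],"grip": 0.6},
    {"slide": [0,0,0.06],"rot": [0,0,0],"grip": 0.6},
  ],
)

```text
time: 32.0
ee_pos: [0.5721, -0.1833, 0.1628]
eef_rot: [0.708, 0.706, -0.001, -0.002]
ft_force: [0.9, -0.5, 0.8]
width: 0.0519
grip_force: 0.0
```

arm_command(
  steps=[
    {"slide": [0,-0.03,0.04],"rot": [0,0,0],"grip": 1},
    {"slide": [0,-0.04,0.03],"rot": [0,0,0],"grip": 1},
    {"slide": [0,-0.02,0],"rot": [0,0,0],"grip": 1},
    {"slide": [0,0,0],"rot": [0,0,0],"grip": 1},
    {"slide": [0,0,0],"rot": [0,0,0],"grip": 1},
    {"slide": [0,0,0],"rot": [0,0,0],"grip": 1},
    {"slide": [0,0,0],"rot": [0,0,0],"grip": 1},
    {"slide": [0,0,0],"rot": [0,0,0],"grip": 1},
  ],
)

```text
time: 33.0
ee_pos: [0.5737, -0.2731, 0.234]
eef_rot: [0.708, 0.706, 0.0, -0.0]
ft_force: [0.2, 0.2, 0.3]
width: 0.0868
grip_force: 0.0
```

```bash
python3 - <<'E'
from h import *
show();p=cam('wrist');C=[.5735,-.1825];c=proj(p,[*C,.07]).astype(int)
draw(p,'fin.png',C,(c[0]-75,max(c[1]-75,0),c[0]+75,c[1]+70),[(.010,.088),(.027,.070),(.0315,.028)],4)
a=cv2.imread('pics/fin.png');q=cam('scene');b=cv2.cvtColor(np.asarray(q['pixels']),cv2.COLOR_RGB2BGR)[165:245,280:360]
b=cv2.resize(b,None,fx=2.4,fy=2.4,interpolation=cv2.INTER_CUBIC);a=a[:580,:600]
o=np.zeros((580,800,3),np.uint8);o[:a.shape[0],:a.shape[1]]=a;o[:192,608:800]=b;cv2.imwrite('pics/fin.png',o)
E
```

```text
t 33.0 tcp [ 0.5737 -0.2731  0.234 ] zax [ 0.  0. -1.] yax [ 1.    -0.002  0.   ] F [0.2 0.2 0.3] w 0.0868 g 0.0
```

View pics/fin.png

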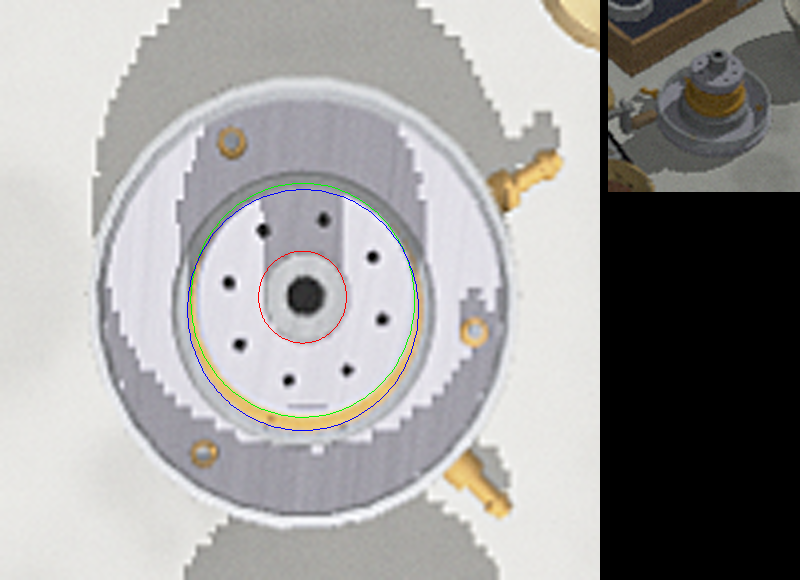

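The cap's rim and boss at (305,296) match the predicted circles, and the stack stands level in the scene view. I'm handing the job in.

```bash
python3 -c "
from bench import order;print(order.close_job())"
```

```text
the job is handed in; nothing more can be done
None
```

The consolidation cell is built on its base in the order asked (wide stone, soil ring, narrow stone, cap boss up), each part let go before the next, and the job was handed in at about 33 s; the final pictures show the stack level and centred, but no verdict came back.

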